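# Load the sample cup and hold the shutter lever level

### The arm

A 7-joint arm with a two-finger parallel gripper is mounted at the origin on the work surface. World frame = base frame: x ahead of the robot, y to its left, z up, the work surface at z = 0. Lengths are in m, angles in rad, forces in N, time in s.
With the tool pointing down it reaches from about 0.425 to 0.925 m from the base axis. Payload 6.8 kg.
Tool frame: the origin (TCP) lies at the very end of the fingers, on their centre line; the grasp point (between the pads) lies 19 mm behind it; z points along the fingers, y is the line along which they close (so a half turn about z gives the same grasp; the last joint's range is limited). The gripper opens to 85 mm and grips with 20 to 120 N. Pads are 22 mm wide; open, the fingers measure 114 mm over their backs; the gripper's body (76 mm by 85 mm) begins 54 mm behind the grasp point. The pads swing forward as they close: fully open they stand 13 mm farther back than shut.
Start: joints at [-1.269, 0.477, 0.022, 1.555, -0.011, 1.109, -0.083], TCP at [0.269, 0.619, 0.231] pointing down, gripper open.
Joint ranges: [-2.96, 2.96], [-0.34, 2.1], [-1.41, 1.46], [0.24, 2.44], [-1.37, 4.51], [0.17, 1.92], [-2.96, 2.96]. Speed limits (rad/s): [2.39, 2.39, 3.14, 3.14, 3.14, 3.14, 3.14].

### API

Orientations are given as a rotation vector (axis times angle).
In Python, from bench import get_obs, grab_frame, hand_in gives the robot as it stands.
- The arm moves only by the tool drive_tool, never from a script. Its argument "rows" is a list of rows, each an object with "offset": the shift along the tool's x, y, z as a fraction of full scale, a list of three; "rotation": the turn, a rotation vector about the tool's x, y, z as a fraction of full scale, a list of three; "claw": the opening, from 0 (shut) to 1 (fully open). In form: [{"offset": [tx, ty, tz], "rotation": [wx, wy, wz], "claw": claw}, ...]. A call has 1 to 20 rows; each row is the pose to reach, as a shift and turn from the pose commanded when the call began, along the tool's axes at that moment; what a row does not reach only later rows make up. Full scale, the value 1, is 0.15 m for a shift and 2 rad for a turn. A row lasts 1/12 s, in which the tool goes at most 41.7 mm and 7.16 degrees, less where a joint would pass 70% of its speed; a pose out of reach is approached as far as the arm can. A call with a number of a shift or a turn outside -1 to 1 is refused whole. A call with a gripper value outside its range is refused whole. The fingers move at their own pace and stop on an object; "force" is the grip in N (left out, the last holds). Time passes only in rows, so rows that repeat a pose let the fingers close. It gives the time, the measured TCP pose, the force, the opening and the grip force at its end, in the units of the state.
- get_obs(): the state, without advancing time (a new reading comes with each control period).
- grab_frame(name): name is "side" or "top" or "wrist"; returns a dict with "frame" (480x640x3 uint8, red, green, blue), "z_map" (480x640 float32, m along the optical axis (not along the pixel's ray), 0 where there is no reading), "vfov" (degrees; the focal length in pixels is half the picture's height over the tangent of half this angle, whatever the lens; pixels are square), "cx", "cy" (the principal point, pixels), "D" ([k1, k2, p1, p2, k3] as OpenCV has them; the pictures are not rectified), "R" (3x3) and "t" (3): a world point X has camera coordinates R X + t. Camera axes: x right, y down, z forward; pixel columns grow to the right and rows downward; lengths in m; the calibration is good to about 2 mm. A picture is of the moment at which its call begins.
- hand_in(): hands the job in; it is judged then, once.
The state is a dict: "clock": time; "joints": joint angles; "qvel": joint speeds; "tau": joint torques, N m; "tcp_pos": TCP position; "orientation": TCP orientation; "contact_force": force on the tool from outside, world axes, zero at the start; "moment": the same for the moment, N m; "grip_width": finger opening in m; "gripper_force": force on a finger pad.
Only numpy, scipy, OpenCV 4.12 (cv2) and the standard library are available. Lean on these libraries where they do the work, as an engineer would, in place of code of your own. Each camera call takes 0.05 s, during which the arm holds its last target. There are 200 camera calls.

### The job

Scoop up the white beads from the steel tray with the little scoop, using the fingers only on the scoop and never on the beads, and tip at least three of the four into the sample cup on the grey analyser stage, spilling none on the bench or the stage. Put the scoop back, standing flat in the tray, then with the bare fingertips press the stage's spring-loaded shutter lever down until it is level, never driving it to its bottom stop, and finish while still holding it level, because it springs up if let go. Leave the glassware and tools round about alone.

Things in the scene. Friction and masses are not known exactly. Their poses are not given: they have to be found in the camera images.
- stage: Analyser sample stage: fixed grey case with a white top, 240 (x) x 270 (y) x 90 mm high, left or right of the robot's axis. Origin at the centre of its underside, z up, front (-x) towards the robot. On top: the cup at its (20, 65) mm and the shutter lever, whose hinge (along the stage's y) is at (80, -70) mm, 145 mm above the bench.
- cup: Round open sample cup of plain aluminium, fixed on the stage's top. Origin at the centre of its underside, 91.5 mm above the bench; outer radius 44 mm at the foot and 46 mm at the rim, wall 3 mm, floor 4 mm thick, rim 42 mm above the origin. z up, axes as the stage.
- shutter (a joint): Angle (rad) of the spring-loaded shutter lever: 0 = up at rest (sloping up 0.35 rad from the hinge), 0.35 = level, 0.70 = bottom stop; grows as its pad is pressed down. A 14 mm wide steel arm runs from the hinge towards the stage's -x. Pressing at the pad takes about 4 N at rest, 8 N at level, 11 N at the stop; it springs back up when let go.
- shutter_pad (a point): Centre of the upper face of the lever's black pad, 40 x 34 x 12 mm, 120 mm from the hinge (moves with the lever). About 192 mm above the bench at rest, 151 mm when level, where it lies 120 mm from the hinge along the stage's -x. The point's axes are the stage's while at rest and turn with the lever.
- tray: Straight steel trough fixed on the bench, long along its x; origin at the centre of its underside, z up, -x end towards the robot. Floor top 6 mm above the bench; inside x from -125 to 125 mm, 66 mm wide between upright sides up to 28 mm above the bench, then flaring out at 45 degrees to about 100 mm wide at 43 mm. End walls 42 mm high; the -x one leans outwards 15 degrees.
- scoop: Small steel scoop, 90 g, standing on the tray's floor near its +x end, open front to the tray's -x. Origin on its underside; bevelled lip at x = -45 mm (1 mm thick, rising to a 3 mm floor at x = -31), back wall at x = 34; 60 mm wide, walls up to 30 mm high. Black upright handle 22 (x) by 14 mm (y) centred at x = 45, y = 0, top at z = 105 mm: grip it across y near z = 82.
- scoop_pan (a point): Middle of the scoop's hollow, at the scoop's (-5, 0, 12) mm, same axes.
- bead0_center (a point): Centre of a white ceramic bead, 16 mm diameter, 10 g; the four beads lie loose on the tray's floor between its middle and its -x end. They roll only on slopes steeper than about 15 degrees.
- bead1_center (a point): Centre of a white ceramic bead, 16 mm diameter, 10 g; the four beads lie loose on the tray's floor between its middle and its -x end. They roll only on slopes steeper than about 15 degrees.
- bead2_center (a point): Centre of a white ceramic bead, 16 mm diameter, 10 g; the four beads lie loose on the tray's floor between its middle and its -x end. They roll only on slopes steeper than about 15 degrees.
- bead3_center (a point): Centre of a white ceramic bead, 16 mm diameter, 10 g; the four beads lie loose on the tray's floor between its middle and its -x end. They roll only on slopes steeper than about 15 degrees.
- weighing_jar: Bystander: small closed jar, 28 mm across, 36 mm high, beside the tray. Origin at its underside.
- clear_bottle: Bystander: clear bottle, 68 mm across, 130 mm high, beyond the tray's far end.
- amber_bottle: Bystander: amber bottle, 64 mm across, 115 mm high, beyond the stage.
- vial: Bystander: small capped vial, 22 mm across, 45 mm high, standing on the stage's top behind the cup and beside the lever's hinge.
- spatula: Bystander: spatula 160 mm long with a wooden handle, lying on the bench in front of the stage.
- beaker: Bystander: glass beaker, 68 mm across, 80 mm high, far to the left.
- dish: Bystander: white dish, 90 mm across, 22 mm high, far to the right.

How it is judged:
On the way, in this order (a step that is already met when the one before it is completed fails the run):
1. at least three beads lie in the scoop, lifted more than 80 mm above the bench (height (world z) of scoop above 0.08 m and ((distance between bead0_center and scoop_pan below 0.046 m and distance between bead1_center and scoop_pan below 0.046 m and (distance between bead2_center and scoop_pan below 0.046 m or distance between bead3_center and scoop_pan below 0.046 m)) or (distance between bead2_center and scoop_pan below 0.046 m and distance between bead3_center and scoop_pan below 0.046 m and (distance between bead0_center and scoop_pan below 0.046 m or distance between bead1_center and scoop_pan below 0.046 m)))), for 0.1 s.
2. at least three beads are in the sample cup ((((horizontal distance between bead0_center and cup below 0.038 m and z of bead0_center in the frame of cup between 0 and 0.042 m) and (horizontal distance between bead1_center and cup below 0.038 m and z of bead1_center in the frame of cup between 0 and 0.042 m) and ((horizontal distance between bead2_center and cup below 0.038 m and z of bead2_center in the frame of cup between 0 and 0.042 m) or (horizontal distance between bead3_center and cup below 0.038 m and z of bead3_center in the frame of cup between 0 and 0.042 m))) or ((horizontal distance between bead2_center and cup below 0.038 m and z of bead2_center in the frame of cup between 0 and 0.042 m) and (horizontal distance between bead3_center and cup below 0.038 m and z of bead3_center in the frame of cup between 0 and 0.042 m) and ((horizontal distance between bead0_center and cup below 0.038 m and z of bead0_center in the frame of cup between 0 and 0.042 m) or (horizontal distance between bead1_center and cup below 0.038 m and z of bead1_center in the frame of cup between 0 and 0.042 m))))), for 0.2 s.
3. the scoop stands in the tray, let go (x of scoop in the frame of tray between -0.13 and 0.13 m and y of scoop in the frame of tray between -0.03 and 0.03 m and height (world z) of scoop below 0.03 m and angle between scoop's own z axis and vertical below 0.35 rad and contact force between the arm and scoop below 0.05 N and linear speed of scoop below 0.03 m/s and (((horizontal distance between bead0_center and cup below 0.038 m and z of bead0_center in the frame of cup between 0 and 0.042 m) and (horizontal distance between bead1_center and cup below 0.038 m and z of bead1_center in the frame of cup between 0 and 0.042 m) and ((horizontal distance between bead2_center and cup below 0.038 m and z of bead2_center in the frame of cup between 0 and 0.042 m) or (horizontal distance between bead3_center and cup below 0.038 m and z of bead3_center in the frame of cup between 0 and 0.042 m))) or ((horizontal distance between bead2_center and cup below 0.038 m and z of bead2_center in the frame of cup between 0 and 0.042 m) and (horizontal distance between bead3_center and cup below 0.038 m and z of bead3_center in the frame of cup between 0 and 0.042 m) and ((horizontal distance between bead0_center and cup below 0.038 m and z of bead0_center in the frame of cup between 0 and 0.042 m) or (horizontal distance between bead1_center and cup below 0.038 m and z of bead1_center in the frame of cup between 0 and 0.042 m))))), for 0.2 s.
4. the fingers hold the shutter lever level for a second (value of joint shutter between 0.25 and 0.45 rad and contact force between the fingers and shutter above 3 N), for 1 s.
At the end, for the whole second after the job is handed in: At least three beads lie in the cup and every other bead is in the tray (or in the scoop in the tray), the scoop stands in the tray (within 20 degrees of flat), untouched, and the fingers hold the lever still and level, joint 0.25 to 0.45 rad, with more than 3 N (all of step 3 and all of step 4 and ((horizontal distance between bead0_center and cup below 0.038 m and z of bead0_center in the frame of cup between 0 and 0.042 m) or (x of bead0_center in the frame of tray between -0.14 and 0.14 m and y of bead0_center in the frame of tray between -0.06 and 0.06 m and z of bead0_center in the frame of tray between 0 and 0.06 m)) and ((horizontal distance between bead1_center and cup below 0.038 m and z of bead1_center in the frame of cup between 0 and 0.042 m) or (x of bead1_center in the frame of tray between -0.14 and 0.14 m and y of bead1_center in the frame of tray between -0.06 and 0.06 m and z of bead1_center in the frame of tray between 0 and 0.06 m)) and ((horizontal distance between bead2_center and cup below 0.038 m and z of bead2_center in the frame of cup between 0 and 0.042 m) or (x of bead2_center in the frame of tray between -0.14 and 0.14 m and y of bead2_center in the frame of tray between -0.06 and 0.06 m and z of bead2_center in the frame of tray between 0 and 0.06 m)) and ((horizontal distance between bead3_center and cup below 0.038 m and z of bead3_center in the frame of cup between 0 and 0.042 m) or (x of bead3_center in the frame of tray between -0.14 and 0.14 m and y of bead3_center in the frame of tray between -0.06 and 0.06 m and z of bead3_center in the frame of tray between 0 and 0.06 m)) and velocity of joint shutter between -0.1 and 0.1 rad/s); the arm keeps its last pose, push and grip.
It fails at once if the shutter lever is driven to its bottom stop (beyond 0.62 rad) (value of joint shutter above 0.62 rad).
It fails at once if the fingers touch a bead (contact force between the fingers and bead0 above 0.3 N or contact force between the fingers and bead1 above 0.3 N or contact force between the fingers and bead2 above 0.3 N or contact force between the fingers and bead3 above 0.3 N).
It fails at once if a bystander is moved by more than 30 mm (distance of any of weighing_jar, clear_bottle, amber_bottle, vial, spatula, beaker, dish from where it was at the start of the episode above 0.03 m).
It also fails if it takes over 72 s, if anything falls off the work surface, if the arm or the gripper's body presses on something with over 40 N, if the wrist force passes 120 N, or if a joint passes its speed limit or range.

## Working session

There is one attempt and no reset: what is moved stays moved. The work goes in short steps, Python scripts to look and compute and a tool call to move; the robot and the scene stay as the last step left them, time stands still between calls to the robot, and variables do not carry over. Pictures are saved under pics/ and viewed, at most 10 in all, crops included, and the job is handed in when it is done.

Besides the shell and the picture viewer there is one more tool, called as name(argument=value, ...) on one line, values as JSON. drive_tool: Moves the arm, as the interface text tells. Its arguments: {"type":"object","properties":{"rows":{"type":"array","items":{"type":"object","properties":{"offset":{"type":"array","items":{"type":"number"}},"rotation":{"type":"array","items":{"type":"number"}},"claw":{"type":"number"}}}},"force":{"type":"number"}},"required":["rows"]}

```bash
mkdir -p pics; ls; cat > h.py <<'E'
import numpy as np, cv2
from bench import get_obs, grab_frame, hand_in
from scipy.spatial.transform import Rotation as Ro
def cam(n):
    f=grab_frame(n); fl=240/np.tan(np.radians(f["vfov"])/2)
    f["K"]=np.array([[fl,0,f["cx"]],[0,fl,f["cy"]],[0,0,1.]]); return f
def pts(f):
    v,u=np.mgrid[0:480,0:640].astype(float)
    n=cv2.undistortPoints(np.stack([u,v],-1).reshape(-1,1,2),f["K"],np.array(f["D"],float)).reshape(480,640,2)
    z=f["z_map"][...,None]; X=np.concatenate([n*z,z],-1)
    return (X-np.array(f["t"]))@np.array(f["R"])
def save(f,name,box=None,s=1):
    im=f["frame"][...,::-1]
    if box: x0,y0,x1,y1=box; im=im[y0:y1,x0:x1]
    cv2.imwrite("pics/"+name,cv2.resize(im,None,fx=s,fy=s,interpolation=cv2.INTER_CUBIC))
E
python3 - <<'E'
from h import *
o=get_obs(); print({k:np.round(v,4) for k,v in o.items()})
ims=[]
for n in("top","side"):
    f=cam(n); save(f,n+"0.png"); np.savez(n+".npz",P=pts(f),im=f["frame"]); print(n,np.array(f["R"]).round(2),-np.array(f["R"]).T@f["t"])
E
```

```text
pics
{'clock': np.float64(0.0), 'joints': array([-1.2691,  0.4778,  0.0223,  1.5565, -0.0115,  1.1093, -0.0831]), 'qvel': array([-0.0003, -0.0001, -0.0013, -0.0011, -0.0002,  0.0005,  0.0006]), 'tau': array([ 2.00000e-04, -5.96459e+01,  1.60800e+00, -2.81187e+01,
        1.24000e-02,  9.30000e-03,  0.00000e+00]), 'tcp_pos': array([0.2687, 0.6186, 0.2303]), 'orientation': array([-6.3910e-01, -3.0756e+00,  2.9000e-03]), 'contact_force': array([-0.4748, -0.0033, -1.0373]), 'moment': array([0.0553, 0.0187, 0.0033]), 'gripper_force': np.float64(0.0), 'grip_width': np.float64(0.0856)}
top [[ 0.01 -1.   -0.  ]
 [-1.   -0.01 -0.07]
 [ 0.07  0.   -1.  ]] [ 4.77453463e-01 -2.61130676e-04  1.26944152e+00]
side [[ 0.78 -0.63  0.01]
 [-0.48 -0.61 -0.63]
 [ 0.4   0.49 -0.78]] [ 0.08860261 -0.58324673  1.05563924]
```

View pics/top0.png

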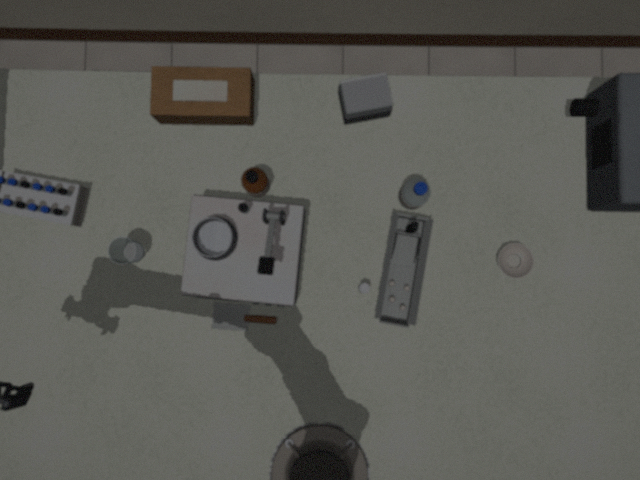

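View pics/side0.png

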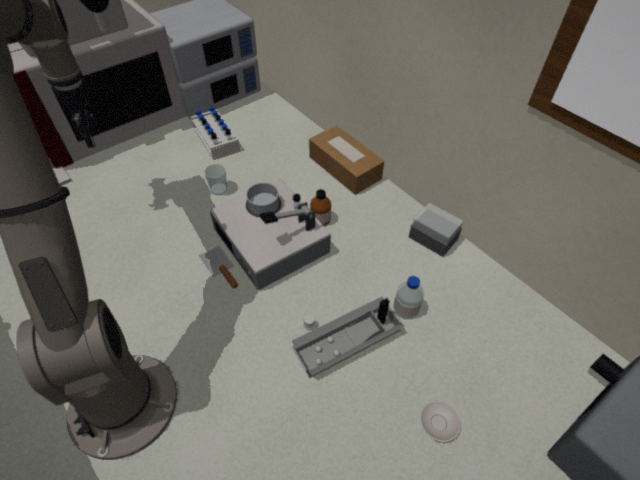

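The top view shows the tray around (405,268), the scoop handle at (412,227), beads at (391,283), (407,286), (390,300) and (402,306), the cup at (215,237), and the lever pad at (266,265) with its hinge at (274,213). The side view agrees.

```bash
python3 - <<'E'
from h import *
d=np.load("top.npz");P=d["P"];im=d["im"].astype(int)
def q(u,v): print((u,v),P[v-1:v+2,u-1:u+2].reshape(-1,3).mean(0).round(4),im[v,u])
for p in[(391,283),(407,286),(390,300),(402,306),(412,227),(266,265),(215,237),(243,207),(364,286),(262,319),(420,188),(255,180)]:q(*p)
# tray region: min-area rect of points with 30<z<50mm in area
X,Y,Z=P[...,0],P[...,1],P[...,2]
v,u=np.mgrid[0:480,0:640]
def rect(m,n):
    r=cv2.minAreaRect(np.stack([X[m],Y[m]],-1).astype(np.float32)*1000); print(n,m.sum(),r)
    return r
box=(u>370)&(u<440)&(v>200)&(v<330)
rect(box&(Z>.012)&(Z<.048),'tray>12')
rect(box&(Z>.03)&(Z<.048),'tray>30')
fl=box&(abs(Z-.006)<.004); rect(cv2.erode(fl.astype(np.uint8),np.ones((2,2)))>0,'floor')
st=(u>175)&(u<310)&(v>185)&(v<312)
rect(st&(abs(Z-.09)<.008),'stage top')
m=st&(u<242)&(v>208)&(v<265)&(Z>.122)&(Z<.142)
pp=np.stack([X[m],Y[m]],-1); A=np.c_[2*pp,np.ones(len(pp))]; s=np.linalg.lstsq(A,(pp**2).sum(1),rcond=None)[0]; print('cup',s[:2],np.sqrt(s[2]+s[0]**2+s[1]**2),m.sum())
m=box&(Z>.08)&(Z<.115)&(v<240); print('handle',P[m].mean(0),m.sum(),Z[m].max()); rect(m,'handle')
m=st&(Z>.15)&(u>255)&(u<280)&(v>250); rect(m,'pad'); print(P[m].mean(0))
E
```

```text
(391, 283) [ 0.4615 -0.1713  0.0221] [97 93 91]
(407, 286) [ 0.4547 -0.2112  0.019 ] [86 83 80]
(390, 300) [ 0.4196 -0.1698  0.0162] [89 86 83]
(402, 306) [ 0.4056 -0.1988  0.0204] [93 91 87]
(412, 227) [ 0.5797 -0.1851  0.2334] [29 27 27]
(266, 265) [0.498  0.1189 0.1923] [ 8 11  9]
(215, 237) [0.5634 0.25   0.0956] [103 107 107]
(243, 207) [0.6295 0.1801 0.1354] [23 21 20]
(364, 286) [ 0.4534 -0.1038  0.0351] [109 110 112]
(262, 319) [0.3686 0.1448 0.0198] [47 30 23]
(420, 188) [ 0.6797 -0.2213  0.1294] [30 46 94]
(255, 180) [0.6961 0.1576 0.1116] [20 14  9]
tray>12 2424 ((510.4471435546875, -201.409912109375), (104.14691162109375, 303.6298828125), 80.46114349365234)
tray>30 1725 ((508.950439453125, -201.15843200683594), (104.14691162109375, 300.594482421875), 80.46114349365234)
floor 1036 ((501.8204650878906, -186.82138061523438), (151.3214111328125, 254.17437744140625), 80.73851013183594)
stage top 10022 ((553.0950927734375, 186.3452606201172), (269.1044006347656, 274.45208740234375), 85.21725463867188)
cup [0.56644636 0.24477332] 0.04685916402047968 253
handle [ 0.62056888 -0.21785468  0.09652373] 142 0.11491102074362936
handle 142 ((619.9295654296875, -224.51068115234375), (73.59390258789062, 40.65748977661133), 0.6362619996070862)
pad 333 ((503.1754150390625, 69.03521728515625), (139.0601043701172, 50.16680145263672), 89.47289276123047)
[0.50005218 0.11791321 0.2131106 ]
```

drive_tool(rows=[{"offset": [-0.4, -0.4, -0.6], "rotation": [0, 0, 0], "claw": 1}, {"offset": [-0.4, -0.4, -0.6], "rotation": [0, 0, 0], "claw": 1}, {"offset": [-0.85, -0.85, -0.6], "rotation": [0, 0, 0], "claw": 1}, {"offset": [-0.85, -0.85, -0.6], "rotation": [0, 0, 0], "claw": 1}, {"offset": [-0.85, -0.85, -0.6], "rotation": [0, 0, 0], "claw": 1}, {"offset": [-0.85, -0.85, -0.6], "rotation": [0, 0, 0], "claw": 1}])

```text
clock: 0.6
tcp_pos: [0.3406, 0.4441, 0.3235]
orientation: [0.655, 3.069, -0.0]
contact_force: [1.5, -0.6, -0.8]
grip_width: 0.0851
gripper_force: 0.0
```

drive_tool(rows=[{"offset": [-0.85, -0.85, 0], "rotation": [0, 0, 0], "claw": 1}, {"offset": [-0.85, -0.85, 0], "rotation": [0, 0, 0], "claw": 1}, {"offset": [-0.85, -0.85, 0], "rotation": [0, 0, 0], "claw": 1}, {"offset": [-0.85, -0.85, 0], "rotation": [0, 0, 0], "claw": 1}, {"offset": [-0.85, -0.85, 0], "rotation": [0, 0, 0], "claw": 1}])

```text
clock: 1.02
tcp_pos: [0.4035, 0.2771, 0.3212]
orientation: [0.651, 3.073, -0.003]
contact_force: [0.2, 0.1, -1.1]
grip_width: 0.0851
gripper_force: 0.0
```

drive_tool(rows=[{"offset": [-0.85, -0.85, 0], "rotation": [0, 0, 0], "claw": 1}, {"offset": [-0.85, -0.85, 0], "rotation": [0, 0, 0], "claw": 1}, {"offset": [-0.85, -0.85, 0], "rotation": [0, 0, 0], "claw": 1}, {"offset": [-0.85, -0.85, 0], "rotation": [0, 0, 0], "claw": 1}, {"offset": [-0.85, -0.85, 0], "rotation": [0, 0, 0], "claw": 1}])

```text
clock: 1.43
tcp_pos: [0.4688, 0.1093, 0.3213]
orientation: [0.651, 3.072, -0.002]
contact_force: [1.2, -0.5, -0.5]
grip_width: 0.0853
gripper_force: 0.0
```

drive_tool(rows=[{"offset": [-0.85, -0.85, 0], "rotation": [0, 0, 0], "claw": 1}, {"offset": [-0.85, -0.85, 0], "rotation": [0, 0, 0], "claw": 1}, {"offset": [-0.85, -0.85, 0], "rotation": [0, 0, 0], "claw": 1}, {"offset": [-0.85, -0.85, 0], "rotation": [0, 0, 0], "claw": 1}, {"offset": [-0.85, -0.85, 0], "rotation": [0, 0, 0], "claw": 1}])

```text
clock: 1.85
tcp_pos: [0.5343, -0.0586, 0.3214]
orientation: [0.65, 3.072, -0.004]
contact_force: [-0.6, 0.1, 0.8]
grip_width: 0.0854
gripper_force: 0.0
```

drive_tool(rows=[{"offset": [-0.5, -0.8, 0], "rotation": [0, 0, -0.122], "claw": 1}, {"offset": [-0.5, -0.8, 0], "rotation": [0, 0, -0.122], "claw": 1}, {"offset": [-0.5, -0.8, 0], "rotation": [0, 0, -0.122], "claw": 1}, {"offset": [-0.5, -0.8, 0], "rotation": [0, 0, -0.122], "claw": 1}, {"offset": [-0.5, -0.8, 0], "rotation": [0, 0, -0.122], "claw": 1}, {"offset": [-0.5, -0.8, 0], "rotation": [0, 0, -0.122], "claw": 1}])

```text
clock: 2.35
tcp_pos: [0.554, -0.1938, 0.3208]
orientation: [-0.267, -3.129, 0.001]
contact_force: [0.1, 1.5, -0.0]
grip_width: 0.0853
gripper_force: 0.0
```

```bash
python3 - <<'E'
from h import *
f=cam("wrist"); save(f,"w1.png"); np.savez("w1.npz",P=pts(f),im=f["frame"],K=f["K"],R=f["R"],t=f["t"],D=f["D"])
o=get_obs(); print(o["tcp_pos"],Ro.from_rotvec(o["orientation"]).as_matrix().round(3),-np.array(f["R"]).T@f["t"])
E
```

```text
[ 0.55431419 -0.19177395  0.32069367] [[-0.986  0.166 -0.001]
 [ 0.166  0.986  0.   ]
 [ 0.001  0.    -1.   ]] [ 0.47334398 -0.18096885  0.46180658]
```

View pics/w1.png

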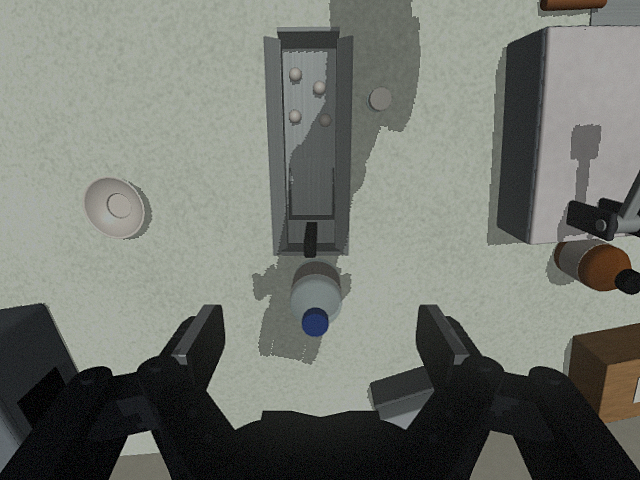

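The wrist view shows the tray running from (310,35) at its robot end to (310,250). The handle is at (310,238), and the beads are at (295,74), (319,87), (295,116) and (325,120). The jar at (380,98) stands clear.

```bash
python3 - <<'E'
from h import *
d=np.load("w1.npz");P=d["P"]
v,u=np.mgrid[0:480,0:640]
box=(u>255)&(u<362)&(v>20)&(v<262)
Z=P[...,2]
for lo,hi in((.037,.047),(.012,.047)):
    m=box&(Z>lo)&(Z<hi); print(m.sum(),cv2.minAreaRect(P[m][:,:2].astype(np.float32)*1000))
# side inner: flare surface 28<z<43 => fit angle from each flare
m=box&(Z>.030)&(Z<.042)&(v>60)&(v<230)
for n,s in(("L",u<310),("R",u>310)):
    p=P[m&s]; A=np.c_[p[:,0],p[:,2],np.ones(len(p))]
    k=np.linalg.lstsq(A,p[:,1],rcond=None)[0]; print(n,len(p),'slope',np.degrees(np.arctan(k[0])),'y at x=.5,z=.0355',k@[.5,.0355,1])
a=np.radians(-9.54); ex=np.array([np.cos(a),np.sin(a)]); ey=np.array([-ex[1],ex[0]])
c0=np.array([.5137,-.2022])
def tr(p): return np.r_[(p[:2]-c0)@ex,(p[:2]-c0)@ey,p[2]].round(4)
for n,uv in dict(b0=(295,74),b1=(319,87),b2=(295,116),b3=(325,120),handle=(310,226),floorfar=(300,180)).items(): print(n,tr(P[uv[1],uv[0]]))
for r in(45,50,55):
    pass
# profile along centre line
col=[tr(P[r,309]) for r in range(24,262,3)]
for c in col[:10]+col[-28:]: print(c)
m=box&(Z>.06)&(Z<.112)&(v>215); h=(P[m][:,:2]-c0); q=np.c_[h@ex,h@ey]; print('handle top',m.sum(),q.mean(0),q.min(0),q.max(0)); mm=m&(Z>.098);h=(P[mm][:,:2]-c0); q=np.c_[h@ex,h@ey]; print(mm.sum(),q.mean(0),np.percentile(q,[5,95],axis=0),Z[mm].mean())
E
```

```text
3520 ((495.24200439453125, -199.06112670898438), (102.06044006347656, 271.1717529296875), 80.24452209472656)
9535 ((504.6781005859375, -200.68348693847656), (102.06044006347656, 290.3210754394531), 80.24452209472656)
L 2221 slope -7.886232553823025 y at x=.5,z=.0355 -0.23970260379991115
R 2188 slope -11.229984401860902 y at x=.5,z=.0355 -0.15873717567820247
b0 [-0.1077 -0.0159  0.021 ]
b1 [-0.0929  0.0128  0.0203]
b2 [-0.0594 -0.0168  0.0219]
b3 [-0.0546  0.0201  0.0192]
handle [0.072  0.0011 0.0552]
floorfar [ 0.0216 -0.0131  0.0068]
[-0.168   0.0008 -0.0013]
[-0.1543  0.002   0.0384]
[-0.1506  0.002   0.0406]
[-0.1486  0.0018  0.0362]
[-0.1468  0.0016  0.031 ]
[-0.1449  0.0015  0.0255]
[-0.143   0.0013  0.0199]
[-0.1416  0.001   0.0113]
[-0.1393  0.0008  0.0063]
[-0.1364  0.0007  0.0042]
[ 0.0217 -0.0011  0.0065]
[ 0.0255 -0.0011  0.0082]
[ 0.0297 -0.0012  0.0069]
[ 0.0336 -0.0012  0.0077]
[ 0.0377 -0.0012  0.0075]
[-0.0433  0.0142  0.4618]
[ 0.046  -0.0013  0.0075]
[ 0.0505 -0.0015  0.0057]
[ 0.0545 -0.0015  0.0063]
[ 0.0588 -0.0016  0.0059]
[ 0.0626 -0.0015  0.0078]
[ 0.0668 -0.0016  0.008 ]
[ 0.069  -0.0014  0.0161]
[ 0.0696 -0.0009  0.0296]
[ 0.0722 -0.0008  0.0354]
[ 0.0721 -0.0003  0.0502]
[0.0719 0.0001 0.0645]
[0.0718 0.0006 0.0776]
[0.0723 0.0009 0.0879]
[0.072  0.0013 0.1004]
[0.0726 0.0016 0.1093]
[0.0758 0.0015 0.1099]
[0.0793 0.0015 0.1099]
[0.0831 0.0014 0.1092]
[0.087  0.0013 0.1082]
[0.0905 0.0013 0.1084]
[ 0.137  -0.0028 -0.0021]
[ 0.1364 -0.0024  0.0115]
handle top 357 [0.0783709  0.00166809] [ 0.07152575 -0.00554841] [0.09311828 0.00808655]
251 [0.08090843 0.00169877] [[ 0.07211233 -0.00423949]
 [ 0.09169604  0.00798405]] 0.10797371271443157
```

drive_tool(rows=[{"offset": [-0.296, -0.103, 0.93], "rotation": [0, 0, 0], "claw": 1}, {"offset": [-0.296, -0.103, 0.93], "rotation": [0, 0, 0], "claw": 1}, {"offset": [-0.296, -0.103, 0.93], "rotation": [0, 0, 0], "claw": 1}, {"offset": [-0.296, -0.103, 0.93], "rotation": [0, 0, 0], "claw": 1}, {"offset": [-0.296, -0.103, 0.93], "rotation": [0, 0, 0], "claw": 1}, {"offset": [-0.296, -0.103, 0.93], "rotation": [0, 0, 0], "claw": 1}])

```text
clock: 2.9
tcp_pos: [0.5955, -0.2124, 0.1809]
orientation: [-0.257, -3.128, -0.001]
contact_force: [-0.1, 0.2, 0.3]
grip_width: 0.0856
gripper_force: 0.0
```

```bash
python3 - <<'E'
from h import *
f=cam("wrist"); save(f,"w2.png"); P=pts(f)
o=get_obs(); print(o["tcp_pos"],o["orientation"])
a=np.radians(-9.54); ex=np.array([np.cos(a),np.sin(a)]); ey=np.array([-ex[1],ex[0]])
Z=P[...,2]; d=P[...,:2]-o["tcp_pos"][:2]; x=d@ex;y=d@ey
m=(abs(x)<.035)&(abs(y)<.03)&(Z>.06)&(Z<.115)
print('handle rel tcp',m.sum(),np.percentile(x[m],[3,50,97]),np.percentile(y[m],[3,50,97]),Z[m].max())
m2=m&(Z>.10);print(np.percentile(x[m2],[3,97]),np.percentile(y[m2],[3,97]),m2.sum())
print(cv2.minAreaRect(np.c_[x[m2],y[m2]].astype(np.float32)*1000))
E
```

```text
[ 0.59621817 -0.21312439  0.18274162] [2.57612931e-01 3.13057866e+00 6.29089745e-04]
handle rel tcp 922 [-0.01125969 -0.00714255  0.0086892 ] [-0.00780981 -0.00113171  0.00502218] 0.11209609874814903
[-0.01108381  0.00912748] [-0.00768989  0.00501579] 642
((-0.6921110153198242, -1.1133618354797363), (21.84769630432129, 13.679710388183594), 0.44296616315841675)
```

View pics/w2.png

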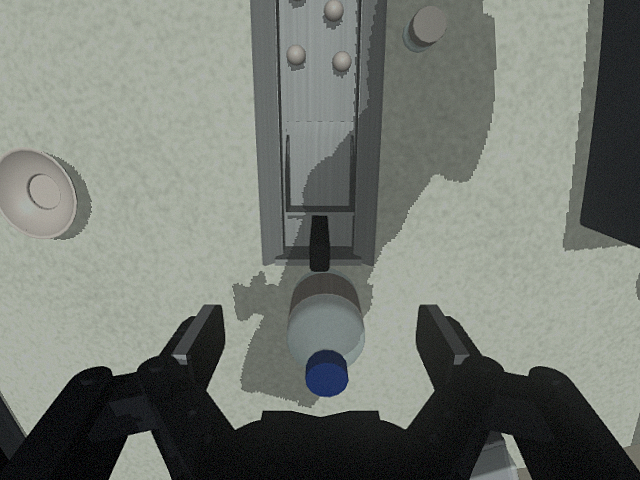

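The handle is at (319,243), centred between the fingers to about 1 mm. I'll descend and grip.

drive_tool(force=70, rows=[{"offset": [0.005, -0.007, 0.2], "rotation": [0, 0, 0], "claw": 1}, {"offset": [0.005, -0.007, 0.4], "rotation": [0, 0, 0], "claw": 1}, {"offset": [0.005, -0.007, 0.6], "rotation": [0, 0, 0], "claw": 1}, {"offset": [0.005, -0.007, 0.75], "rotation": [0, 0, 0], "claw": 1}, {"offset": [0.005, -0.007, 0.75], "rotation": [0, 0, 0], "claw": 1}, {"offset": [0.005, -0.007, 0.75], "rotation": [0, 0, 0], "claw": 0}, {"offset": [0.005, -0.007, 0.75], "rotation": [0, 0, 0], "claw": 0}, {"offset": [0.005, -0.007, 0.75], "rotation": [0, 0, 0], "claw": 0}, {"offset": [0.005, -0.007, 0.75], "rotation": [0, 0, 0], "claw": 0}, {"offset": [0.005, -0.007, 0.75], "rotation": [0, 0, 0], "claw": 0}, {"offset": [0.005, -0.007, 0.75], "rotation": [0, 0, 0], "claw": 0}, {"offset": [0.005, -0.007, 0.75], "rotation": [0, 0, 0], "claw": 0}, {"offset": [0.005, -0.007, 0.75], "rotation": [0, 0, 0], "claw": 0}])

```text
clock: 4.03
tcp_pos: [0.5953, -0.2153, 0.0699]
orientation: [0.26, 3.13, 0.0]
contact_force: [-0.5, 1.8, 4.4]
grip_width: 0.0133
gripper_force: 69.9
```

```bash
python3 - <<'E'
from h import *
o=get_obs(); print({k:np.round(o[k],4) for k in("tcp_pos","orientation","contact_force","moment","grip_width","gripper_force")})
E
```

```text
{'tcp_pos': array([ 0.5953, -0.2153,  0.0699]), 'orientation': array([2.6000e-01, 3.1298e+00, 2.0000e-04]), 'contact_force': array([-0.5374,  1.7834,  4.3784]), 'moment': array([ 0.1035,  0.1342, -0.0247]), 'grip_width': np.float64(0.0133), 'gripper_force': np.float64(69.9242)}
```

drive_tool(rows=[{"offset": [0.05, 0, 0], "rotation": [0, 0, 0], "claw": 0}, {"offset": [0.1, 0, 0], "rotation": [0, 0, 0], "claw": 0}, {"offset": [0.15, 0, 0], "rotation": [0, 0, 0], "claw": 0}, {"offset": [0.2, 0, 0], "rotation": [0, 0, 0], "claw": 0}, {"offset": [0.25, 0, 0], "rotation": [0, 0, 0], "claw": 0}, {"offset": [0.3, 0, 0], "rotation": [0, 0, 0], "claw": 0}, {"offset": [0.35, 0, 0], "rotation": [0, 0, 0], "claw": 0}, {"offset": [0.4, 0, 0], "rotation": [0, 0, 0], "claw": 0}, {"offset": [0.45, 0, 0], "rotation": [0, 0, 0], "claw": 0}, {"offset": [0.5, 0, 0], "rotation": [0, 0, 0], "claw": 0}, {"offset": [0.55, 0, 0], "rotation": [0, 0, 0], "claw": 0}, {"offset": [0.6, 0, 0], "rotation": [0, 0, 0], "claw": 0}, {"offset": [0.65, 0, 0], "rotation": [0, 0, 0], "claw": 0}, {"offset": [0.7, 0, 0], "rotation": [0, 0, 0], "claw": 0}, {"offset": [0.75, 0, 0], "rotation": [0, 0, 0], "claw": 0}, {"offset": [0.8, 0, 0], "rotation": [0, 0, 0], "claw": 0}, {"offset": [0.8, 0, 0], "rotation": [0, 0, 0], "claw": 0}])

```text
clock: 5.45
tcp_pos: [0.4752, -0.1955, 0.0698]
orientation: [0.261, 3.13, 0.0]
contact_force: [0.7, -0.3, 6.4]
grip_width: 0.0128
gripper_force: 70.3
```

```bash
python3 - <<'E'
from h import *
f=cam("wrist"); save(f,"w3.png",(200,0,440,300),2); P=pts(f); np.savez("w3.npz",P=P)
o=get_obs(); print({k:np.round(o[k],4) for k in("tcp_pos","orientation","contact_force","moment","grip_width","gripper_force")})
E
```

```text
{'tcp_pos': array([ 0.4753, -0.1956,  0.0698]), 'orientation': array([2.6120e-01, 3.1305e+00, 4.0000e-04]), 'contact_force': array([ 0.0272, -0.501 ,  9.0276]), 'moment': array([-0.1203,  0.2544, -0.0571]), 'grip_width': np.float64(0.0131), 'gripper_force': np.float64(70.5004)}
```

View pics/w3.png

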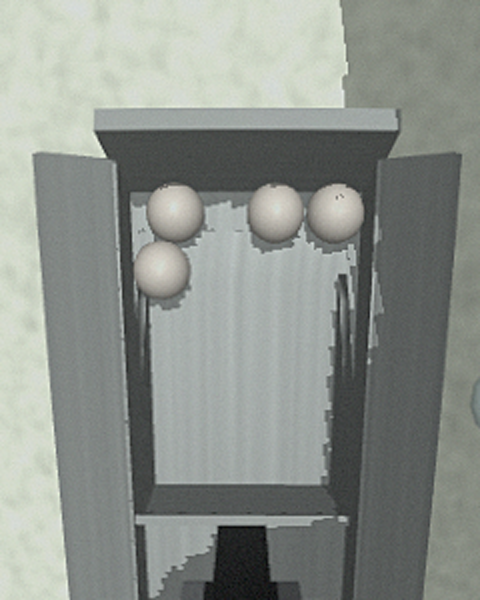

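The picture shows the beads against the end wall at (175,212), (275,212) and (335,212), with one behind at (162,270). The lip is under or near them, so I'll creep the last centimetre.

drive_tool(rows=[{"offset": [0.015, 0, 0], "rotation": [0, 0, 0], "claw": 0}, {"offset": [0.03, 0, 0], "rotation": [0, 0, 0], "claw": 0}, {"offset": [0.045, 0, 0], "rotation": [0, 0, 0], "claw": 0}, {"offset": [0.055, 0, 0], "rotation": [0, 0, 0], "claw": 0}, {"offset": [0.065, 0, 0], "rotation": [0, 0, 0], "claw": 0}, {"offset": [0.065, 0, 0], "rotation": [0, 0, 0], "claw": 0}])

```text
clock: 6.0
tcp_pos: [0.4671, -0.1941, 0.0699]
orientation: [0.26, 3.129, -0.001]
contact_force: [2.8, 0.9, 5.7]
grip_width: 0.013
gripper_force: 70.1
```

```bash
python3 - <<'E'
from h import *
f=cam("wrist"); save(f,"w4.png",(200,0,440,300),2); P=pts(f); np.savez("w4.npz",P=P)
o=get_obs(); print({k:np.round(o[k],4) for k in("tcp_pos","orientation","contact_force","moment","grip_width","gripper_force")})
E
```

```text
{'tcp_pos': array([ 0.4671, -0.1941,  0.0699]), 'orientation': array([ 2.6000e-01,  3.1289e+00, -5.0000e-04]), 'contact_force': array([3.4104, 0.9887, 7.1012]), 'moment': array([-0.2037, -0.4969,  0.0471]), 'grip_width': np.float64(0.0131), 'gripper_force': np.float64(70.1399)}
```

View pics/w4.png

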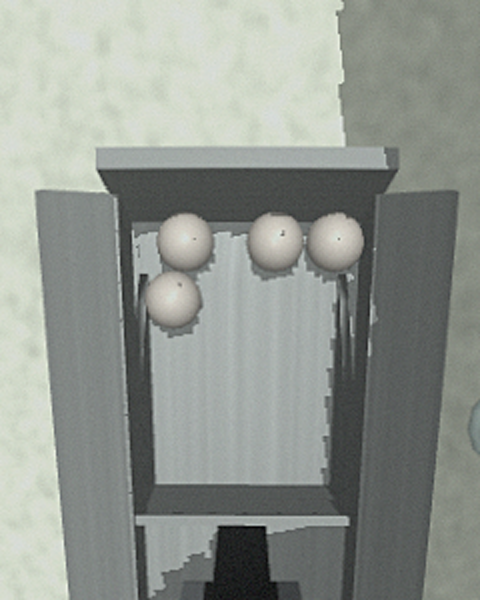

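```bash
python3 - <<'E'
from h import *
P=np.load("w4.npz")["P"]; o=get_obs(); R=Ro.from_rotvec(o["orientation"]).as_matrix()
for u,v in[(185,241),(275,242),(335,242),(173,299),(142,285),(344,285),(138,520),(348,520)]:
    q=R.T@(P[v//2,200+u//2]-o["tcp_pos"]); print((u,v),'scoop x',round(45-q[0]*1000,1),'y',round(q[1]*1000,1),'z',round(P[v//2,200+u//2][2]*1000-6,1))
E
```

```text
(185, 241) scoop x -41.5 y -16.0 z 15.2
(275, 242) scoop x -40.9 y 7.9 z 17.1
(335, 242) scoop x -41.0 y 23.8 z 16.3
(173, 299) scoop x -26.5 y -19.4 z 16.8
(142, 285) scoop x -29.7 y -29.2 z 3.6
(344, 285) scoop x -29.8 y 28.7 z 4.3
(138, 520) scoop x 33.1 y -29.6 z 28.7
(348, 520) scoop x 42.2 y 33.1 z 5.9
```

drive_tool(rows=[{"offset": [0, 0.01, 0], "rotation": [0, 0, 0], "claw": 0}, {"offset": [-0.013, 0.01, -0.003], "rotation": [0, 0.016, 0], "claw": 0}, {"offset": [-0.026, 0.01, -0.006], "rotation": [0, 0.032, 0], "claw": 0}, {"offset": [-0.04, 0.01, -0.009], "rotation": [0, 0.048, 0], "claw": 0}, {"offset": [-0.054, 0.01, -0.012], "rotation": [0, 0.064, 0], "claw": 0}, {"offset": [-0.067, 0.01, -0.015], "rotation": [0, 0.08, 0], "claw": 0}, {"offset": [-0.081, 0.01, -0.018], "rotation": [0, 0.096, 0], "claw": 0}, {"offset": [-0.095, 0.01, -0.021], "rotation": [0, 0.112, 0], "claw": 0}, {"offset": [-0.108, 0.01, -0.024], "rotation": [0, 0.128, 0], "claw": 0}, {"offset": [-0.122, 0.01, -0.027], "rotation": [0, 0.144, 0], "claw": 0}, {"offset": [-0.136, 0.01, -0.03], "rotation": [0, 0.16, 0], "claw": 0}, {"offset": [-0.149, 0.005, -0.033], "rotation": [0, 0.176, 0], "claw": 0}, {"offset": [-0.163, 0, -0.035], "rotation": [0, 0.19, 0], "claw": 0}, {"offset": [-0.163, 0, -0.035], "rotation": [0, 0.19, 0], "claw": 0}, {"offset": [-0.163, 0, -0.035], "rotation": [0, 0.19, 0], "claw": 0}, {"offset": [-0.163, 0, -0.035], "rotation": [0, 0.19, 0], "claw": 0}])

```text
clock: 7.38
tcp_pos: [0.4895, -0.1977, 0.0742]
orientation: [-0.23, -2.752, -0.044]
contact_force: [0.1, -0.4, -1.7]
grip_width: 0.0132
gripper_force: 69.0
```

```bash
python3 - <<'E'
from h import *
f=cam("wrist"); save(f,"w5.png",(200,0,440,300),2); P=pts(f); np.savez("w5.npz",P=P)
o=get_obs(); print({k:np.round(o[k],4) for k in("tcp_pos","orientation","contact_force","moment","grip_width","gripper_force")})
E
```

```text
{'tcp_pos': array([ 0.4897, -0.1978,  0.0744]), 'orientation': array([-0.2296, -2.7521, -0.0445]), 'contact_force': array([-0.5077,  0.7752, -1.5817]), 'moment': array([-0.0881, -0.5366, -0.0176]), 'grip_width': np.float64(0.0131), 'gripper_force': np.float64(68.969)}
```

View pics/w5.png

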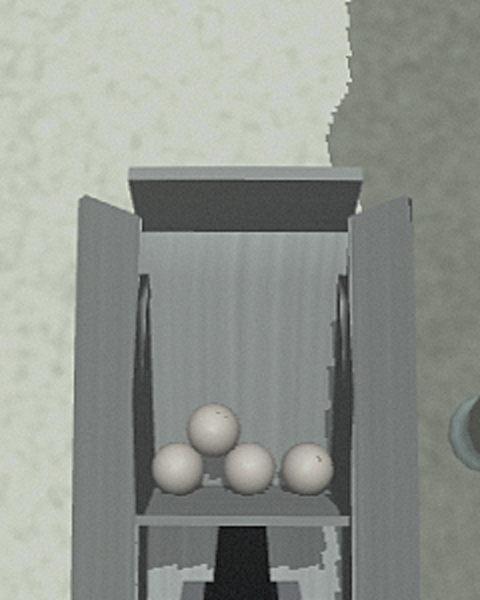

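All four beads lie against the scoop's back wall at (178,468), (213,430), (248,468) and (307,468). Next I'll compute the lift and transfer moves.

```bash
cat >> h.py <<'E'
R0=Ro.from_euler('z',-9.54,degrees=True)*Ro.from_matrix(np.diag([-1.,1,-1]))  # level, tool x -> tray -x
def scoop_pose(lip,th): # lip point wanted, tilt deg (+ = lip up)
    R=R0*Ro.from_euler('y',th,degrees=True); return np.array(lip)-R.apply([.090,0,.064]),R
def delta(a,b):
    return (a[1].inv().apply(b[0]-a[0])/.15).round(3),((a[1].inv()*b[1]).as_rotvec()/2).round(4)
E
python3 - <<'E'
from h import *
o=get_obs(); c=(o["tcp_pos"],Ro.from_rotvec(o["orientation"]))
L=np.array([.5837,.2418])
print("lip now",c[0]+c[1].apply([.09,0,.064]))
S=[c]
S.append((c[0]+[0,0,.13],c[1]));S.append((c[0]+[0,0,.25],c[1]))
t=scoop_pose(np.r_[L,.32],21)
p=S[-1][0]; 
for k in(1,2,3): S.append((p+(t[0]-p)*k/3,c[1]))
S.append(scoop_pose(np.r_[L,.20],0)); S.append(scoop_pose(np.r_[L,.142],-12)); S.append(scoop_pose(np.r_[L,.142],-30));S.append(scoop_pose(np.r_[L,.142],-45))
for a,b in zip(S,S[1:]): print(b[0].round(3),*delta(a,b))
E
```

```text
lip now [ 0.38385714 -0.17995796  0.04841082]
[ 0.49  -0.198  0.204] [ 0.322  0.    -0.805] [0. 0. 0.]
[ 0.49  -0.198  0.324] [ 0.297  0.    -0.743] [0. 0. 0.]
[ 0.556 -0.057  0.332] [-0.243  0.998 -0.152] [0. 0. 0.]
[0.623 0.083 0.34 ] [-0.243  0.998 -0.152] [0. 0. 0.]
[0.689 0.224 0.347] [-0.243  0.998 -0.152] [0. 0. 0.]
[0.672 0.227 0.264] [-0.102 -0.     0.559] [ 1.000e-04 -1.905e-01  0.000e+00]
[0.657 0.229 0.223] [ 0.102 -0.     0.271] [ 0.     -0.1047 -0.    ]
[0.629 0.234 0.242] [ 0.161  0.    -0.165] [ 0.     -0.1571  0.    ]
[0.602 0.239 0.251] [ 0.131 -0.    -0.141] [ 0.     -0.1309  0.    ]
```

drive_tool(rows=[{"offset": [0.016, 0, -0.04], "rotation": [0, 0, 0], "claw": 0}, {"offset": [0.048, 0, -0.12], "rotation": [0, 0, 0], "claw": 0}, {"offset": [0.096, 0, -0.24], "rotation": [0, 0, 0], "claw": 0}, {"offset": [0.144, 0, -0.36], "rotation": [0, 0, 0], "claw": 0}, {"offset": [0.192, 0, -0.48], "rotation": [0, 0, 0], "claw": 0}, {"offset": [0.24, 0, -0.6], "rotation": [0, 0, 0], "claw": 0}, {"offset": [0.288, 0, -0.72], "rotation": [0, 0, 0], "claw": 0}, {"offset": [0.322, 0, -0.805], "rotation": [0, 0, 0], "claw": 0}])

```text
clock: 8.1
tcp_pos: [0.4911, -0.1984, 0.2077]
orientation: [-0.23, -2.756, -0.044]
contact_force: [0.3, 0.6, -1.7]
grip_width: 0.013
gripper_force: 69.0
```

drive_tool(rows=[{"offset": [0.048, 0, -0.12], "rotation": [0, 0, 0], "claw": 0}, {"offset": [0.096, 0, -0.24], "rotation": [0, 0, 0], "claw": 0}, {"offset": [0.144, 0, -0.36], "rotation": [0, 0, 0], "claw": 0}, {"offset": [0.192, 0, -0.48], "rotation": [0, 0, 0], "claw": 0}, {"offset": [0.24, 0, -0.6], "rotation": [0, 0, 0], "claw": 0}, {"offset": [0.28, 0, -0.7], "rotation": [0, 0, 0], "claw": 0}, {"offset": [0.297, 0, -0.743], "rotation": [0, 0, 0], "claw": 0}])

```text
clock: 8.68
tcp_pos: [0.491, -0.1986, 0.328]
orientation: [-0.23, -2.757, -0.044]
contact_force: [0.4, -0.6, -1.5]
grip_width: 0.0132
gripper_force: 69.0
```

drive_tool(rows=[{"offset": [-0.01, 0.04, -0.006], "rotation": [0, 0, 0], "claw": 0}, {"offset": [-0.03, 0.12, -0.02], "rotation": [0, 0, 0], "claw": 0}, {"offset": [-0.058, 0.24, -0.036], "rotation": [0, 0, 0], "claw": 0}, {"offset": [-0.088, 0.36, -0.054], "rotation": [0, 0, 0], "claw": 0}, {"offset": [-0.117, 0.48, -0.073], "rotation": [0, 0, 0], "claw": 0}, {"offset": [-0.146, 0.6, -0.09], "rotation": [0, 0, 0], "claw": 0}, {"offset": [-0.175, 0.72, -0.11], "rotation": [0, 0, 0], "claw": 0}, {"offset": [-0.204, 0.84, -0.128], "rotation": [0, 0, 0], "claw": 0}, {"offset": [-0.234, 0.96, -0.146], "rotation": [0, 0, 0], "claw": 0}])

```text
clock: 9.43
tcp_pos: [0.5548, -0.06, 0.3306]
orientation: [-0.227, -2.751, -0.044]
contact_force: [0.2, -1.0, -0.9]
grip_width: 0.0134
gripper_force: 69.0
```

drive_tool(rows=[{"offset": [-0.03, 0.12, -0.018], "rotation": [0, 0, 0], "claw": 0}, {"offset": [-0.058, 0.24, -0.036], "rotation": [0, 0, 0], "claw": 0}, {"offset": [-0.088, 0.36, -0.054], "rotation": [0, 0, 0], "claw": 0}, {"offset": [-0.117, 0.48, -0.073], "rotation": [0, 0, 0], "claw": 0}, {"offset": [-0.146, 0.6, -0.09], "rotation": [0, 0, 0], "claw": 0}, {"offset": [-0.175, 0.72, -0.11], "rotation": [0, 0, 0], "claw": 0}, {"offset": [-0.204, 0.84, -0.128], "rotation": [0, 0, 0], "claw": 0}, {"offset": [-0.234, 0.96, -0.146], "rotation": [0, 0, 0], "claw": 0}])

```text
clock: 10.1
tcp_pos: [0.6194, 0.0745, 0.3393]
orientation: [-0.229, -2.753, -0.044]
contact_force: [0.1, -1.1, -0.0]
grip_width: 0.013
gripper_force: 69.0
```

drive_tool(rows=[{"offset": [-0.03, 0.12, -0.018], "rotation": [0, 0, 0], "claw": 0}, {"offset": [-0.058, 0.24, -0.036], "rotation": [0, 0, 0], "claw": 0}, {"offset": [-0.088, 0.36, -0.054], "rotation": [0, 0, 0], "claw": 0}, {"offset": [-0.117, 0.48, -0.073], "rotation": [0, 0, 0], "claw": 0}, {"offset": [-0.146, 0.6, -0.09], "rotation": [0, 0, 0], "claw": 0}, {"offset": [-0.175, 0.72, -0.11], "rotation": [0, 0, 0], "claw": 0}, {"offset": [-0.204, 0.84, -0.128], "rotation": [0, 0, 0], "claw": 0}, {"offset": [-0.226, 0.93, -0.142], "rotation": [0, 0, 0], "claw": 0}, {"offset": [-0.234, 0.96, -0.146], "rotation": [0, 0, 0], "claw": 0}, {"offset": [-0.234, 0.96, -0.146], "rotation": [0, 0, 0], "claw": 0}])

```text
clock: 10.93
tcp_pos: [0.6827, 0.21, 0.3456]
orientation: [-0.226, -2.752, -0.043]
contact_force: [0.4, -0.5, -2.2]
grip_width: 0.0128
gripper_force: 69.1
```

```bash
python3 - <<'E'
from h import *
f=cam("wrist"); save(f,"w6.png"); P=pts(f); np.savez("w6.npz",P=P)
o=get_obs(); print({k:np.round(o[k],4) for k in("clock","tcp_pos","orientation","contact_force","grip_width")})
c=(o["tcp_pos"],Ro.from_rotvec(o["orientation"])); print("lip",c[0]+c[1].apply([.09,0,.064]), c[1].as_matrix().round(3))
X,Y,Z=P[...,0],P[...,1],P[...,2]
m=(np.hypot(X-.566,Y-.245)<.06)&(Z>.120)&(Z<.140)
pp=np.stack([X[m],Y[m]],-1)
A=np.c_[2*pp,np.ones(len(pp))]; s=np.linalg.lstsq(A,(pp**2).sum(1),rcond=None)[0]; print('cup',s[:2],np.sqrt(s[2]+s[0]**2+s[1]**2),m.sum(),np.percentile(pp,[2,98],axis=0))
E
```

```text
{'clock': np.float64(10.9833), 'tcp_pos': array([0.6826, 0.2084, 0.3459]), 'orientation': array([-0.228 , -2.7525, -0.0427]), 'contact_force': array([-0.1526, -0.618 , -0.9882]), 'grip_width': np.float64(0.0132)}
lip [0.57676708 0.22602076 0.31995465] [[-0.916  0.164 -0.367]
 [ 0.153  0.986  0.06 ]
 [ 0.371 -0.001 -0.928]]
cup [0.56538763 0.27282862] 0.02187529549959323 96 [[0.55149945 0.28902595]
 [0.58387253 0.29517734]]
```

View pics/w6.png

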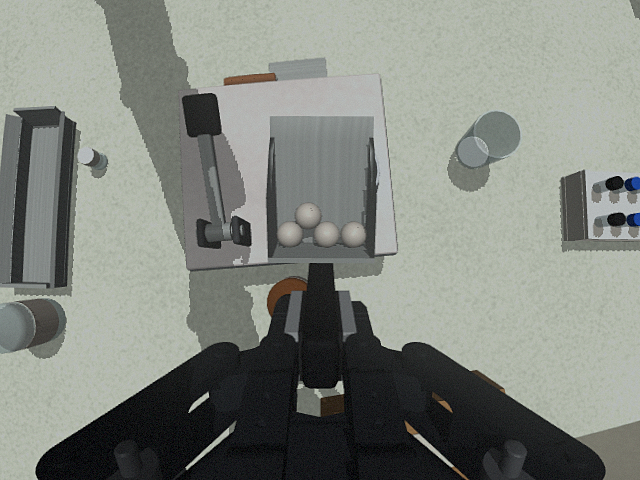

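The picture shows all four beads still in the scoop at (289,234), (308,215), (326,234) and (353,234), with the tray empty. The lever pad is at (202,114) and the hinge at (222,232), and the cup is hidden under the scoop.

```bash
python3 - <<'E'
from h import *
P=np.load("w6.npz")["P"]; v,u=np.mgrid[0:480,0:640]; X,Y,Z=P[...,0],P[...,1],P[...,2]
m=(abs(Z-.0905)<.004)&(u>170)&(u<410)&(v>60)&(v<280)
m=cv2.morphologyEx(m.astype(np.uint8),cv2.MORPH_OPEN,np.ones((5,5)))>0
r=cv2.minAreaRect(P[m][:,:2].astype(np.float32)*1000); print('stage',r,np.median(Z[m]))
print('pad',P[114,202], 'hinge',P[232,222])
m=(Z>.16)&(Z<.215)&(u>178)&(u<222)&(v>92)&(v<138); print(m.sum(),P[m].mean(0),cv2.minAreaRect(P[m][:,:2].astype(np.float32)*1000))
o=get_obs(); c=(o["tcp_pos"],Ro.from_rotvec(o["orientation"]))
L=np.array([.5837,.2430])
S=[c,scoop_pose(np.r_[L,.26],15),scoop_pose(np.r_[L,.20],0),scoop_pose(np.r_[L,.142],-12),scoop_pose(np.r_[L,.142],-30),scoop_pose(np.r_[L,.142],-45)]
for a,b in zip(S,S[1:]): print(b[0].round(3),*delta(a,b))
E
```

```text
stage ((536.8466796875, 187.31983947753906), (265.4665222167969, 235.0975799560547), 85.21510314941406) 0.08845931765049525
pad [0.5006028  0.122466   0.19092017] hinge [0.6131319  0.11575698 0.15324408]
1498 [0.50103962 0.12143323 0.18950516] ((500.6012878417969, 119.96372985839844), (34.448333740234375, 41.03670120239258), 86.06150817871094)
[0.686 0.226 0.299] [-0.119  0.118  0.293] [-0.0006 -0.0594  0.0005]
[0.672 0.228 0.264] [0.027 0.    0.246] [-0.     -0.1309  0.    ]
[0.657 0.231 0.223] [ 0.102 -0.     0.271] [ 0.     -0.1047 -0.    ]
[0.629 0.235 0.242] [ 0.161  0.    -0.165] [ 0.     -0.1571  0.    ]
[0.602 0.24  0.251] [ 0.131 -0.    -0.141] [ 0.     -0.1309  0.    ]
```

drive_tool(rows=[{"offset": [-0.04, 0.045, 0.1], "rotation": [0, -0.02, 0], "claw": 0}, {"offset": [-0.08, 0.09, 0.2], "rotation": [0, -0.04, 0], "claw": 0}, {"offset": [-0.12, 0.128, 0.293], "rotation": [0, -0.059, 0], "claw": 0}, {"offset": [-0.12, 0.128, 0.293], "rotation": [0, -0.059, 0], "claw": 0}])

```text
clock: 11.32
tcp_pos: [0.6841, 0.2277, 0.2969]
orientation: [-0.237, -2.867, -0.031]
contact_force: [-1.1, 0.2, -1.9]
grip_width: 0.0131
gripper_force: 69.0
```

drive_tool(rows=[{"offset": [0.005, 0, 0.06], "rotation": [0, -0.033, 0], "claw": 0}, {"offset": [0.012, 0, 0.12], "rotation": [0, -0.066, 0], "claw": 0}, {"offset": [0.02, 0, 0.18], "rotation": [0, -0.1, 0], "claw": 0}, {"offset": [0.027, 0, 0.246], "rotation": [0, -0.131, 0], "claw": 0}, {"offset": [0.027, 0, 0.246], "rotation": [0, -0.131, 0], "claw": 0}])

```text
clock: 11.73
tcp_pos: [0.6696, 0.2287, 0.2638]
orientation: [-0.26, -3.128, 0.001]
contact_force: [-0.5, 1.0, -1.8]
grip_width: 0.0128
gripper_force: 69.1
```

```bash
python3 - <<'E'
from h import *
f=cam("wrist"); save(f,"w7.png"); P=pts(f); X,Y,Z=P[...,0],P[...,1],P[...,2]
o=get_obs(); c=(o["tcp_pos"],Ro.from_rotvec(o["orientation"])); print("lip",c[0]+c[1].apply([.09,0,.064]),c[0],c[1].as_matrix().round(3))
m=(np.hypot(X-.564,Y-.2475)<.053)&(Z>.126)&(Z<.140)
pp=P[m][:,:2]; print('rim pts',m.sum(),pp.min(0),pp.max(0))
from scipy.optimize import least_squares
s=least_squares(lambda c:np.hypot(*(pp-c).T)-.0445,[.564,.2475],loss='soft_l1',f_scale=.002); print(s.x,abs(s.fun).mean())
m=(np.hypot(X-L[0],Y-L[1])<.04)&(abs(Z-.2)<.012) if 0 else (Z>.195)&(Z<.215)&(X<.62)&(X>.54)&(abs(Y-.245)<.04)
print('lip area',m.sum(),P[m].min(0),np.percentile(P[m],[1,99],axis=0))
E
```

```text
lip [0.58194292 0.24359467 0.20116812] [0.67092728 0.22871899 0.26485877] [[-0.986  0.165 -0.003]
 [ 0.165  0.986  0.   ]
 [ 0.003 -0.    -1.   ]]
rim pts 1449 [0.51681572 0.20454354] [0.59428446 0.29594405]
[0.56336902 0.24999021] 0.0009292541401552422
lip area 7116 [0.57656949 0.20882845 0.19775755] [[0.57902239 0.20994675 0.19885711]
 [0.61962102 0.26996253 0.21316823]]
```

View pics/w7.png

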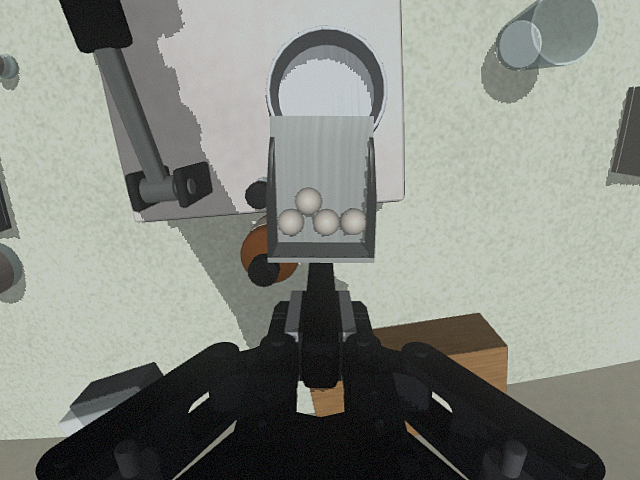

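The beads are still at the back of the scoop, and the cup is visible ahead of the lip at (325,85). I'll shift about 4 mm sideways, lower, and tip slowly.

drive_tool(rows=[{"offset": [0.025, 0.03, 0.068], "rotation": [0, -0.026, 0], "claw": 0}, {"offset": [0.05, 0.03, 0.136], "rotation": [0, -0.052, 0], "claw": 0}, {"offset": [0.078, 0.03, 0.204], "rotation": [0, -0.078, 0], "claw": 0}, {"offset": [0.105, 0.03, 0.271], "rotation": [0, -0.105, 0], "claw": 0}, {"offset": [0.105, 0.03, 0.271], "rotation": [0, -0.105, 0], "claw": 0}])

```text
clock: 12.2
tcp_pos: [0.6557, 0.2359, 0.222]
orientation: [0.243, 2.927, -0.029]
contact_force: [-0.9, 1.0, -2.8]
grip_width: 0.0127
gripper_force: 69.1
```

drive_tool(rows=[{"offset": [0.018, 0, -0.018], "rotation": [0, -0.0175, 0], "claw": 0}, {"offset": [0.036, 0, -0.037], "rotation": [0, -0.035, 0], "claw": 0}, {"offset": [0.054, 0, -0.055], "rotation": [0, -0.0525, 0], "claw": 0}, {"offset": [0.072, 0, -0.073], "rotation": [0, -0.07, 0], "claw": 0}, {"offset": [0.09, 0, -0.092], "rotation": [0, -0.0875, 0], "claw": 0}, {"offset": [0.107, 0, -0.11], "rotation": [0, -0.105, 0], "claw": 0}, {"offset": [0.125, 0, -0.128], "rotation": [0, -0.122, 0], "claw": 0}, {"offset": [0.143, 0, -0.147], "rotation": [0, -0.14, 0], "claw": 0}, {"offset": [0.161, 0, -0.165], "rotation": [0, -0.157, 0], "claw": 0}, {"offset": [0.161, 0, -0.165], "rotation": [0, -0.157, 0], "claw": 0}, {"offset": [0.161, 0, -0.165], "rotation": [0, -0.157, 0], "claw": 0}, {"offset": [0.161, 0, -0.165], "rotation": [0, -0.157, 0], "claw": 0}])

```text
clock: 13.2
tcp_pos: [0.6313, 0.2404, 0.2442]
orientation: [0.219, 2.609, -0.059]
contact_force: [-0.3, -0.0, -1.1]
grip_width: 0.0132
gripper_force: 69.2
```

drive_tool(rows=[{"offset": [0.044, 0, -0.047], "rotation": [0, -0.044, 0], "claw": 0}, {"offset": [0.088, 0, -0.094], "rotation": [0, -0.088, 0], "claw": 0}, {"offset": [0.131, 0, -0.141], "rotation": [0, -0.131, 0], "claw": 0}, {"offset": [0.131, 0, -0.141], "rotation": [0, -0.131, 0], "claw": 0}, {"offset": [0.131, 0, -0.141], "rotation": [0, -0.131, 0], "claw": 0}, {"offset": [0.131, 0, -0.141], "rotation": [0, -0.131, 0], "claw": 0}, {"offset": [0.131, 0, -0.141], "rotation": [0, -0.131, 0], "claw": 0}])

```text
clock: 13.78
tcp_pos: [0.6041, 0.2448, 0.2524]
orientation: [0.198, 2.348, -0.081]
contact_force: [0.9, 0.1, -0.7]
grip_width: 0.0135
gripper_force: 69.3
```

```bash
python3 - <<'E'
from h import *
o=get_obs(); c=(o["tcp_pos"],Ro.from_rotvec(o["orientation"])); print(o["clock"],"lip",c[0]+c[1].apply([.09,0,.064]),c[0],c[1].as_matrix().round(3))
f=cam("wrist"); g=cam("top"); h=cam("side")
a=cv2.resize(f["frame"],(400,300)); 
def crop(F,x,y,s): return cv2.resize(F["frame"][y:y+s*3//4,x:x+s],(400,300),interpolation=cv2.INTER_CUBIC)
im=np.vstack([np.hstack([a,crop(g,150,170,180)]),np.hstack([crop(h,190,150,160),crop(g,350,200,100)])])
cv2.imwrite("pics/c8.png",im[...,::-1])
E
```

```text
13.7833 lip [0.58606158 0.24794383 0.14351225] [0.60408235 0.24479145 0.25242191] [[-0.696  0.167  0.698]
 [ 0.119  0.986 -0.118]
 [-0.708  0.001 -0.707]]
```

View pics/c8.png

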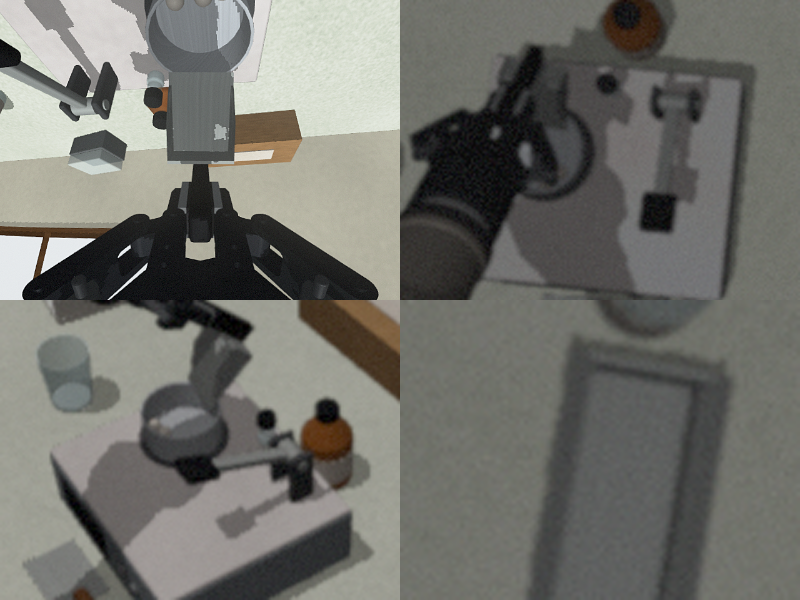

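The combined picture shows an empty scoop tilted over the cup, and two beads visible in the cup at (175,2) and (203,2) in the wrist panel. None show on the stage. I'll back away and count the beads numerically.

```bash
python3 - <<'E'
from h import *
o=get_obs(); c=(o["tcp_pos"],Ro.from_rotvec(o["orientation"]))
L=np.array([.5861,.2479]); u=(c[0]+[0,0,.05],c[1]); lv=scoop_pose(np.r_[L,.24],0)
S=[c,u,lv]
t=np.array([.535,-.2054,.30])
for k in(1,2,3): S.append((lv[0]+(t-lv[0])*k/3,lv[1]))
S.append((np.array([.535,-.2054,.18]),lv[1]));S.append((np.array([.535,-.2054,.0700]),lv[1]))
for a,b in zip(S,S[1:]): print(b[0].round(3),*delta(a,b))
E
```

```text
[0.604 0.244 0.302] [-0.236  0.001 -0.236] [0. 0. 0.]
[0.675 0.233 0.304] [-0.347  0.005  0.33 ] [ 0.0004  0.3929 -0.0013]
[0.628 0.087 0.303] [ 0.145 -1.012  0.009] [0. 0. 0.]
[ 0.582 -0.059  0.301] [ 0.145 -1.012  0.009] [0. 0. 0.]
[ 0.535 -0.205  0.3  ] [ 0.145 -1.012  0.009] [0. 0. 0.]
[ 0.535 -0.205  0.18 ] [0.  0.  0.8] [0. 0. 0.]
[ 0.535 -0.205  0.07 ] [0.    0.    0.733] [0. 0. 0.]
```

drive_tool(rows=[{"offset": [-0.08, 0, -0.08], "rotation": [0, 0, 0], "claw": 0}, {"offset": [-0.16, 0, -0.16], "rotation": [0, 0, 0], "claw": 0}, {"offset": [-0.236, 0, -0.236], "rotation": [0, 0, 0], "claw": 0}, {"offset": [-0.236, 0, -0.236], "rotation": [0, 0, 0], "claw": 0}])

```text
clock: 14.27
tcp_pos: [0.6047, 0.245, 0.3047]
orientation: [0.2, 2.347, -0.076]
contact_force: [-0.1, 0.0, -0.7]
grip_width: 0.013
gripper_force: 69.2
```

drive_tool(rows=[{"offset": [-0.05, 0, 0.03], "rotation": [0, 0.056, 0], "claw": 0}, {"offset": [-0.11, 0, 0.07], "rotation": [0, 0.112, 0], "claw": 0}, {"offset": [-0.16, 0, 0.12], "rotation": [0, 0.168, 0], "claw": 0}, {"offset": [-0.21, 0, 0.17], "rotation": [0, 0.224, 0], "claw": 0}, {"offset": [-0.26, 0, 0.22], "rotation": [0, 0.28, 0], "claw": 0}, {"offset": [-0.31, 0, 0.28], "rotation": [0, 0.336, 0], "claw": 0}, {"offset": [-0.347, 0.005, 0.33], "rotation": [0, 0.393, -0.001], "claw": 0}, {"offset": [-0.347, 0.005, 0.33], "rotation": [0, 0.393, -0.001], "claw": 0}])

```text
clock: 14.93
tcp_pos: [0.6762, 0.2317, 0.3033]
orientation: [-0.262, -3.126, -0.004]
contact_force: [-1.3, 0.0, -1.5]
grip_width: 0.0131
gripper_force: 69.2
```

```bash
python3 - <<'E'
from h import *
o=get_obs(); print(o["clock"],o["tcp_pos"],o["orientation"])
f=cam("wrist"); P=pts(f); X,Y,Z=P[...,0],P[...,1],P[...,2]
r=np.hypot(X-.5634,Y-.25)
print('cup floor',np.median(Z[(r<.03)&(Z<.1)]))
b=((r<.040)&(Z>.1035)&(Z<.116)).astype(np.uint8); n,l,s,ce=cv2.connectedComponentsWithStats(cv2.erode(b,np.ones((3,3))))
for i in range(1,n):
    if s[i,4]>25: print(s[i],P[l==i].mean(0).round(4))
m=(Z>.095)&(Z<.115)&(X<.65)&(X>.43)&(Y>.06)&(Y<.32)&(r>.05); n,l,s,ce=cv2.connectedComponentsWithStats(m.astype(np.uint8))
print('stage clutter',[ (s[i].tolist(),P[l==i].mean(0).round(3).tolist()) for i in range(1,n) if s[i,4]>40])
# beads still in scoop?
q=(P-o["tcp_pos"])@Ro.from_rotvec(o["orientation"]).as_matrix(); m=(q[...,0]>15)&(q[...,0]<85)&(abs(q[...,1])<26)&(q[...,2]<55)&(q[...,2]>40); print('in scoop',m.sum())
E
```

```text
14.9333 [0.6761789  0.23174299 0.30334599] [-0.26185602 -3.12604836 -0.0037465 ]
cup floor 0.09390207279827692
[303  50  14  14 158] [0.5304 0.2462 0.1082]
[334  55  14  16 152] [0.5393 0.2725 0.1084]
[317  60  14  16 156] [0.5418 0.2569 0.1084]
[291  64  14  16 165] [0.5408 0.2329 0.1083]
stage clutter [([205, 153, 13, 31, 182], [0.612, 0.134, 0.105])]
in scoop 0
```

All four beads are in the cup and the stage is clean. Next I'll return the scoop.

drive_tool(rows=[{"offset": [0.02, -0.15, 0], "rotation": [0, 0, 0], "claw": 0}, {"offset": [0.05, -0.35, 0], "rotation": [0, 0, 0], "claw": 0}, {"offset": [0.08, -0.55, 0], "rotation": [0, 0, 0], "claw": 0}, {"offset": [0.11, -0.75, 0], "rotation": [0, 0, 0], "claw": 0}, {"offset": [0.145, -1.0, 0], "rotation": [0, 0, 0], "claw": 0}])

```text
clock: 15.4
tcp_pos: [0.627, 0.0899, 0.3024]
orientation: [0.255, 3.131, -0.0]
contact_force: [0.2, 0.9, -0.3]
grip_width: 0.0134
gripper_force: 69.2
```

drive_tool(rows=[{"offset": [0.03, -0.2, 0], "rotation": [0, 0, 0], "claw": 0}, {"offset": [0.06, -0.4, 0], "rotation": [0, 0, 0], "claw": 0}, {"offset": [0.09, -0.6, 0], "rotation": [0, 0, 0], "claw": 0}, {"offset": [0.12, -0.8, 0], "rotation": [0, 0, 0], "claw": 0}, {"offset": [0.145, -1.0, 0], "rotation": [0, 0, 0], "claw": 0}])

```text
clock: 15.82
tcp_pos: [0.5805, -0.0562, 0.303]
orientation: [0.259, 3.13, -0.001]
contact_force: [0.0, -1.1, -0.5]
grip_width: 0.0131
gripper_force: 69.3
```

drive_tool(rows=[{"offset": [0.03, -0.2, 0], "rotation": [0, 0, 0], "claw": 0}, {"offset": [0.06, -0.4, 0], "rotation": [0, 0, 0], "claw": 0}, {"offset": [0.09, -0.6, 0], "rotation": [0, 0, 0], "claw": 0}, {"offset": [0.12, -0.8, 0], "rotation": [0, 0, 0], "claw": 0}, {"offset": [0.14, -0.95, 0.1], "rotation": [0, 0, 0], "claw": 0}, {"offset": [0.145, -1.0, 0.3], "rotation": [0, 0, 0], "claw": 0}, {"offset": [0.145, -1.0, 0.5], "rotation": [0, 0, 0], "claw": 0}, {"offset": [0.145, -1.0, 0.5], "rotation": [0, 0, 0], "claw": 0}, {"offset": [0.145, -1.0, 0.5], "rotation": [0, 0, 0], "claw": 0}])

```text
clock: 16.57
tcp_pos: [0.5344, -0.1987, 0.2276]
orientation: [-0.258, -3.128, 0.001]
contact_force: [-0.6, -0.3, -0.4]
grip_width: 0.0134
gripper_force: 69.1
```

```bash
python3 - <<'E'
from h import *
o=get_obs(); c=(o["tcp_pos"],Ro.from_rotvec(o["orientation"])); print(o["clock"],c[0],c[1].as_matrix().round(3))
for z in(.12,.078,.0705): print(delta(c,(np.array([.535,-.2054,z]),scoop_pose([0,0,0],0)[1])))
E
```

```text
16.5667 [ 0.53443127 -0.19870392  0.22761432] [[-0.986  0.164 -0.003]
 [ 0.164  0.986 -0.   ]
 [ 0.003 -0.001 -1.   ]]
(array([-0.013, -0.043,  0.717]), array([-0.0004, -0.0014,  0.0009]))
(array([-0.014, -0.043,  0.997]), array([-0.0004, -0.0014,  0.0009]))
(array([-0.014, -0.043,  1.047]), array([-0.0004, -0.0014,  0.0009]))
```

drive_tool(rows=[{"offset": [-0.014, -0.043, 0.2], "rotation": [0, 0, 0], "claw": 0}, {"offset": [-0.014, -0.043, 0.4], "rotation": [0, 0, 0], "claw": 0}, {"offset": [-0.014, -0.043, 0.6], "rotation": [0, 0, 0], "claw": 0}, {"offset": [-0.014, -0.043, 0.75], "rotation": [0, 0, 0], "claw": 0}, {"offset": [-0.014, -0.043, 0.85], "rotation": [0, 0, 0], "claw": 0}, {"offset": [-0.014, -0.043, 0.95], "rotation": [0, 0, 0], "claw": 0}, {"offset": [-0.014, -0.043, 0.997], "rotation": [0, 0, 0], "claw": 0}, {"offset": [-0.014, -0.043, 0.997], "rotation": [0, 0, 0], "claw": 0}])

```text
clock: 17.23
tcp_pos: [0.5372, -0.2052, 0.0792]
orientation: [0.256, 3.131, -0.001]
contact_force: [-0.0, 0.8, -0.6]
grip_width: 0.0132
gripper_force: 69.2
```

drive_tool(rows=[{"offset": [0, 0, 0.015], "rotation": [0, 0, 0], "claw": 0}, {"offset": [0, 0, 0.03], "rotation": [0, 0, 0], "claw": 0}, {"offset": [0, 0, 0.045], "rotation": [0, 0, 0], "claw": 0}, {"offset": [0, 0, 0.05], "rotation": [0, 0, 0], "claw": 0}, {"offset": [0, 0, 0.05], "rotation": [0, 0, 0], "claw": 0}, {"offset": [0, 0, 0.05], "rotation": [0, 0, 0], "claw": 0}])

```text
clock: 17.73
tcp_pos: [0.5367, -0.2058, 0.0719]
orientation: [0.257, 3.131, -0.001]
contact_force: [-0.3, 0.4, -0.3]
grip_width: 0.0128
gripper_force: 69.2
```

```bash
python3 - <<'E'
from h import *
o=get_obs(); print({k:np.round(o[k],4) for k in("clock","tcp_pos","orientation","contact_force","moment","grip_width")})
E
```

```text
{'clock': np.float64(17.7333), 'tcp_pos': array([ 0.5367, -0.2058,  0.0719]), 'orientation': array([ 2.5730e-01,  3.1308e+00, -1.2000e-03]), 'contact_force': array([-0.3008,  0.3706, -0.3168]), 'moment': array([ 0.023 , -0.0003,  0.0353]), 'grip_width': np.float64(0.0128)}
```

drive_tool(rows=[{"offset": [0, 0, 0.008], "rotation": [0, 0, 0], "claw": 0}, {"offset": [0, 0, 0.014], "rotation": [0, 0, 0], "claw": 0}, {"offset": [0, 0, 0.014], "rotation": [0, 0, 0], "claw": 0}])

```text
clock: 17.98
tcp_pos: [0.5368, -0.2059, 0.0699]
orientation: [0.257, 3.131, -0.001]
contact_force: [0.1, -0.8, 1.7]
grip_width: 0.0132
gripper_force: 69.6
```

drive_tool(rows=[{"offset": [0, 0, 0], "rotation": [0, 0, 0], "claw": 0.5}, {"offset": [0, 0, 0], "rotation": [0, 0, 0], "claw": 0.6}, {"offset": [0, 0, 0], "rotation": [0, 0, 0], "claw": 0.6}, {"offset": [0, 0, 0], "rotation": [0, 0, 0], "claw": 0.6}, {"offset": [0, 0, -0.1], "rotation": [0, 0, 0], "claw": 0.6}, {"offset": [0, 0, -0.3], "rotation": [0, 0, 0], "claw": 0.6}, {"offset": [0, 0, -0.6], "rotation": [0, 0, 0], "claw": 0.6}, {"offset": [0, 0, -0.95], "rotation": [0, 0, 0], "claw": 0.6}, {"offset": [0, 0, -0.95], "rotation": [0, 0, 0], "claw": 0.6}])

```text
clock: 18.73
tcp_pos: [0.5387, -0.2075, 0.2176]
orientation: [0.258, 3.124, -0.003]
contact_force: [1.4, -0.5, 0.2]
grip_width: 0.0512
gripper_force: 0.0
```

```bash
python3 - <<'E'
from h import *
o=get_obs(); c=(o["tcp_pos"],Ro.from_rotvec(o["orientation"])); print(o["clock"],c[0])
f=cam("wrist"); P=pts(f); d=P[...,:2]-np.array([.5367,-.2058]); Z=P[...,2]
a=np.radians(-9.54); ex=np.array([np.cos(a),np.sin(a)]); ey=np.array([-ex[1],ex[0]]); x=d@ex;y=d@ey
m=(abs(x)<.03)&(abs(y)<.02)&(Z>.1)&(Z<.12); print('handle top',m.sum(),np.percentile(x[m],[3,97]),np.percentile(y[m],[3,97]),np.median(Z[m]))
for x0 in(-.08,-.06,-.04,-.02):
    m=(abs(x-x0)<.006)&(abs(y)<.02)&(Z<.02); print(x0,np.median(Z[m]),m.sum())
# pad geometry: stage centre/yaw
sc=np.array([.5368,.1873]); b=np.radians(-4.79); Rz=np.array([[np.cos(b),-np.sin(b)],[np.sin(b),np.cos(b)]])
print('pad level',sc+Rz@[-.040,-.070],'pad rest', sc+Rz@[.08-.12*np.cos(.35)-.00,-.07])
E
```

```text
18.7333 [ 0.53871823 -0.20747624  0.2175534 ]
handle top 498 [-0.01022327  0.00970223] [-0.00791107  0.00527827] 0.10883852582611413
-0.08 0.0066770175889245996 523
-0.06 0.007257152337887003 480
-0.04 0.007240668800029604 467
-0.02 0.007307969302131409 422
pad level [0.49109443 0.12088464] pad rest [0.49834429 0.12027712]
```

The scoop stands flat in the tray. Now the shutter lever.

drive_tool(force=30, rows=[{"offset": [0, 0, -0.2], "rotation": [0, 0, 0], "claw": 0}, {"offset": [0.1, 0.25, -0.35], "rotation": [0, 0, 0], "claw": 0}, {"offset": [0.15, 0.5, -0.35], "rotation": [0, 0, 0], "claw": 0}, {"offset": [0.213, 0.704, -0.35], "rotation": [0, 0, 0], "claw": 0}, {"offset": [0.213, 0.704, -0.35], "rotation": [0, 0, 0], "claw": 0}])

```text
clock: 19.2
tcp_pos: [0.5223, -0.0885, 0.264]
orientation: [-0.242, -3.131, -0.005]
contact_force: [-0.4, 0.7, -0.5]
grip_width: -0.0
gripper_force: 0.0
```

drive_tool(rows=[{"offset": [0.1, 0.25, 0], "rotation": [0, 0, 0], "claw": 0}, {"offset": [0.15, 0.5, 0], "rotation": [0, 0, 0], "claw": 0}, {"offset": [0.213, 0.704, 0], "rotation": [0, 0, 0], "claw": 0}, {"offset": [0.213, 0.704, 0], "rotation": [0, 0, 0], "claw": 0}])

```text
clock: 19.53
tcp_pos: [0.5072, 0.0204, 0.2636]
orientation: [-0.242, -3.13, -0.003]
contact_force: [-0.3, 0.4, -0.1]
grip_width: 0.0002
gripper_force: 0.0
```

drive_tool(rows=[{"offset": [0.1, 0.25, 0], "rotation": [0, 0, 0], "claw": 0}, {"offset": [0.15, 0.5, 0], "rotation": [0, 0, 0], "claw": 0}, {"offset": [0.213, 0.704, 0], "rotation": [0, 0, 0], "claw": 0}, {"offset": [0.213, 0.704, 0], "rotation": [0, 0, 0], "claw": 0}, {"offset": [0.213, 0.704, 0], "rotation": [0, 0, 0], "claw": 0}, {"offset": [0.213, 0.704, 0], "rotation": [0, 0, 0], "claw": 0}])

```text
clock: 20.03
tcp_pos: [0.4937, 0.1215, 0.264]
orientation: [-0.258, -3.13, 0.003]
contact_force: [-0.8, -0.9, -0.7]
grip_width: 0.0001
gripper_force: 0.0
```

```bash
python3 - <<'E'
from h import *
o=get_obs(); c=(o["tcp_pos"],Ro.from_rotvec(o["orientation"])); print(o["clock"],c[0],o["grip_width"],o["contact_force"])
f=cam("wrist"); P=pts(f); X,Y,Z=P[...,0],P[...,1],P[...,2]
m=(Z>.165)&(Z<.205)&(X>.46)&(X<.535)&(Y>.085)&(Y<.16)&(f["frame"].max(-1)<70); print('pad',m.sum(),np.percentile(P[m],[2,50,98],axis=0).round(4))
for z in(.20,.151): print(delta(c,(np.array([.4955,.121,z]),c[1])))
E
```

```text
20.0333 [0.49370815 0.12146919 0.26400308] 6.735945368161322e-05 [-0.80083352 -0.85229773 -0.69342365]
pad 2315 [[0.4792 0.1048 0.1837]
 [0.4946 0.1207 0.1912]
 [0.5163 0.1363 0.1959]]
(array([-0.012, -0.   ,  0.427]), array([0., 0., 0.]))
(array([-0.013,  0.   ,  0.753]), array([0., 0., 0.]))
```

drive_tool(rows=[{"offset": [-0.012, 0, 0.15], "rotation": [0, 0, 0], "claw": 0}, {"offset": [-0.012, 0, 0.3], "rotation": [0, 0, 0], "claw": 0}, {"offset": [-0.012, 0, 0.4], "rotation": [0, 0, 0], "claw": 0}, {"offset": [-0.012, 0, 0.45], "rotation": [0, 0, 0], "claw": 0}, {"offset": [-0.012, 0, 0.5], "rotation": [0, 0, 0], "claw": 0}, {"offset": [-0.012, 0, 0.55], "rotation": [0, 0, 0], "claw": 0}, {"offset": [-0.012, 0, 0.6], "rotation": [0, 0, 0], "claw": 0}, {"offset": [-0.012, 0, 0.64], "rotation": [0, 0, 0], "claw": 0}, {"offset": [-0.012, 0, 0.68], "rotation": [0, 0, 0], "claw": 0}, {"offset": [-0.012, 0, 0.7], "rotation": [0, 0, 0], "claw": 0}, {"offset": [-0.012, 0, 0.7], "rotation": [0, 0, 0], "claw": 0}, {"offset": [-0.012, 0, 0.7], "rotation": [0, 0, 0], "claw": 0}])

```text
clock: 21.08
tcp_pos: [0.4953, 0.1219, 0.1598]
orientation: [-0.258, -3.13, 0.0]
contact_force: [-3.8, -0.2, 4.8]
grip_width: 0.0001
gripper_force: 3.0
```

```bash
cat > lev.py <<'E'
from h import *
o=get_obs(); print(o["clock"],o["tcp_pos"],o["contact_force"])
f=cam("wrist"); P=pts(f); X,Y,Z=P[...,0],P[...,1],P[...,2]
# lever slope along arm between hinge and pad
m=(X>.44)&(X<.60)&(abs(Y-.121+(X-.495)*.0838)<.016)&(Z>.125)&(Z<.21)&(P[...,2]<o["tcp_pos"][2]+.02)
for x0 in np.arange(.47,.60,.01):
    k=m&(abs(X-x0)<.004)
    if k.sum()>10: print(round(x0,3),k.sum(),np.percentile(Z[k],[10,50,90]).round(4))
E
python3 lev.py
```

```text
21.0833 [0.49533168 0.12190794 0.15977518] [-3.84143666 -0.23464797  4.76522664]
0.47 638 [0.1522 0.1557 0.1582]
0.48 1460 [0.1578 0.1589 0.1742]
0.49 810 [0.157  0.1589 0.1775]
0.5 26 [0.1546 0.1556 0.1566]
0.54 28 [0.1528 0.1531 0.1536]
0.55 91 [0.1518 0.1524 0.1532]
0.56 88 [0.1508 0.1517 0.1525]
0.57 27 [0.1504 0.1511 0.1522]
```

drive_tool(rows=[{"offset": [0, 0, 0.02], "rotation": [0, 0, 0], "claw": 0}, {"offset": [0, 0, 0.04], "rotation": [0, 0, 0], "claw": 0}, {"offset": [0, 0, 0.053], "rotation": [0, 0, 0], "claw": 0}, {"offset": [0, 0, 0.053], "rotation": [0, 0, 0], "claw": 0}, {"offset": [0, 0, 0.053], "rotation": [0, 0, 0], "claw": 0}, {"offset": [0, 0, 0.053], "rotation": [0, 0, 0], "claw": 0}])

```text
clock: 21.63
tcp_pos: [0.4952, 0.122, 0.152]
orientation: [-0.258, -3.13, 0.0]
contact_force: [-4.9, -0.6, 7.7]
grip_width: -0.0002
gripper_force: 3.4
```

```bash
python3 lev.py
```

```text
21.6333 [0.49521984 0.12198414 0.1519783 ] [-4.92798639 -0.61283579  7.68580042]
0.47 678 [0.1438 0.1478 0.1498]
0.48 1500 [0.1495 0.1506 0.1663]
0.49 779 [0.1493 0.1511 0.1694]
0.5 27 [0.1476 0.1483 0.1493]
0.54 65 [0.1483 0.1488 0.1494]
0.55 104 [0.1479 0.1487 0.1492]
0.56 99 [0.1477 0.1485 0.1493]
```

Level: the arm slope is about 0.01 rad and the force about 8 N, as expected. I'll hold for over a second.

drive_tool(rows=[{"offset": [0, 0, 0], "rotation": [0, 0, 0], "claw": 0}, {"offset": [0, 0, 0], "rotation": [0, 0, 0], "claw": 0}, {"offset": [0, 0, 0], "rotation": [0, 0, 0], "claw": 0}, {"offset": [0, 0, 0], "rotation": [0, 0, 0], "claw": 0}, {"offset": [0, 0, 0], "rotation": [0, 0, 0], "claw": 0}, {"offset": [0, 0, 0], "rotation": [0, 0, 0], "claw": 0}, {"offset": [0, 0, 0], "rotation": [0, 0, 0], "claw": 0}, {"offset": [0, 0, 0], "rotation": [0, 0, 0], "claw": 0}, {"offset": [0, 0, 0], "rotation": [0, 0, 0], "claw": 0}, {"offset": [0, 0, 0], "rotation": [0, 0, 0], "claw": 0}, {"offset": [0, 0, 0], "rotation": [0, 0, 0], "claw": 0}, {"offset": [0, 0, 0], "rotation": [0, 0, 0], "claw": 0}, {"offset": [0, 0, 0], "rotation": [0, 0, 0], "claw": 0}, {"offset": [0, 0, 0], "rotation": [0, 0, 0], "claw": 0}, {"offset": [0, 0, 0], "rotation": [0, 0, 0], "claw": 0}, {"offset": [0, 0, 0], "rotation": [0, 0, 0], "claw": 0}])

```text
clock: 23.02
tcp_pos: [0.4952, 0.122, 0.152]
orientation: [-0.258, -3.13, -0.0]
contact_force: [-5.2, -0.0, 6.6]
grip_width: 0.0
gripper_force: 3.4
```

```bash
python3 lev.py; python3 -c "
from bench import hand_in; print(hand_in())"
```

```text
23.0167 [0.49520716 0.12197613 0.152022  ] [-5.17175988e+00 -2.75370265e-03  6.57163648e+00]
0.47 686 [0.1437 0.1477 0.1499]
0.48 1516 [0.1496 0.1506 0.1667]
0.49 770 [0.1493 0.1513 0.1695]
0.5 26 [0.1474 0.1484 0.1494]
0.54 67 [0.1481 0.1488 0.1494]
0.55 100 [0.1478 0.1486 0.1492]
0.56 98 [0.1476 0.1484 0.1493]
the job is handed in; nothing more can be done
None
```

I handed the job in at about 23 s: all four beads are in the cup, the scoop stands flat in the tray, and the fingers are holding the lever level with about 7 N; the hand-in returned no verdict.

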